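# Seat a double lid on a bearing pot and take the cover off alone

### The arm

A 6-joint arm with a two-finger parallel gripper is mounted at the origin on a cart in front of the work surface, level with it; the furniture and walls round the work are solid. World frame = base frame: x ahead of the robot, y to its left, z up, the work surface at z = 0. Lengths are in m, angles in degrees, forces in N, time in s.
With the tool pointing down it reaches from about 0.3 to 0.75 m from the base axis. Payload 8.5 kg.
Tool frame: the origin (TCP) lies midway between the tips of the shut fingers; the grasp point (between the pads) lies 19 mm behind it (env.pinch_z is the z of the grasp point in the tool frame, in m); z points along the fingers, y is the line along which they close (so a half turn about z gives the same grasp; the last joint's range is limited). The gripper opens to 85 mm and grips with 20 to 120 N. Pads are 22 mm wide; open, the fingers measure 114 mm over their backs; the gripper's body (76 mm by 85 mm) begins 54 mm behind the grasp point. The pads swing forward as they close: fully open they stand 13 mm farther back than shut.
Start: joints at [-85.159, 21.807, 74.336, -0, 83.858, -12.336], TCP at [0.162, -0.525, 0.231] pointing down, gripper open.
Joint ranges: [-178.18, 178.18], [-50.72, 133.34], [12.68, 142.11], [-81.47, 261.47], [9.98, 163.14], [-165.26, 165.26]. Speed limits (degrees/s): [136.94, 136.94, 180, 180, 180, 180].

### API

Orientations are given as a 3x3 rotation matrix whose columns are the frame's x, y, z axes.
In Python, from rig import env gives the robot as it stands.
- The arm moves only by the tool arm_command, never from a script. Its argument "deltas" is a list of rows, each an object of numbers: "rx", "ry", "rz": the turn, a rotation vector about the tool's x, y, z in rad; "dx", "dy", "dz": the shift along the tool's x, y, z in m; "fingers": the finger opening in m, from 0 to 0.0854. In form: [{"rx": .., "ry": .., "rz": .., "dx": .., "dy": .., "dz": .., "fingers": ..}, ...]. A call has 1 to 12 rows; each row shifts and turns the commanded pose from where the row before left it, along the tool's axes as they then stand; what a row does not reach is not made up. A row lasts 1/10 s, in which the tool goes at most 50 mm and 8.59 degrees, less where a joint would pass 70% of its speed; a pose out of reach is approached as far as the arm can. A call is refused whole if a number of a shift passes 0.05 or a number of a turn 0.15, either way. A call with a gripper value outside its range is refused whole. The fingers move at their own pace and stop on an object; "squeeze" is the grip in N (left out, the last holds). Time passes only in rows, so rows that do not move let the fingers close. It gives the time, the measured TCP pose, the force, the opening and the grip force at its end, in the units of the state.
- env.observe(): the state, without advancing time (a new reading comes with each control period).
- env.get_image(name): name is "side" or "top" or "wrist"; returns a dict with "color" (400x640x3 uint8, blue, green, red), "camera_matrix" (3x3 intrinsics, pixels), "eye" and "orientation" of the camera in the world. Camera axes: x right, y up, looking along -z (the intrinsics and any distortion apply to the point x, -y, -z); pixel columns grow to the right and rows downward; lengths in m; the calibration is good to about 2 mm. The wrist camera is an equidistant fisheye: a pixel r from the principal point sees the ray r / f radians off the axis. A picture is of the moment at which its call begins. There is no depth.
- env.close_job(): hands the job in; it is judged then, once.
Trained networks look in a picture, given as the dict that the camera call returned (one of the last four; its "shot" number tells which), for a name from the list of things; names that differ only in an ending like _2 or _b are one class to them, and where a whole thing is asked for, a point or a joint stands for the part that bears it (a point fixed in the world has none). Each returns a list of dicts, best first, with "p" (0 to 1); they miss things now and then, are a little off and sometimes report something else, mostly with a low value. They report only what shows in the picture. A call takes as long as a camera call.
- env.look_for(query, picture): "box" ([left, top, right, bottom] in pixels, round what is visible of it).
- env.tip_of(query, picture): "location" ([column, row] in pixels: a listed point, or the origin of a listed thing).
The state is a dict: "time_s": time; "q": joint angles; "qvel": joint speeds; "joint_efforts": joint torques, N m; "position": TCP position; "tool_rot": TCP orientation; "ft_force": force on the tool from outside, world axes, zero at the start; "wrist_torque": the same for the moment, N m; "grip_width": finger opening in m; "gripper_force": force on a finger pad.
Only numpy, scipy, OpenCV 4.12 (cv2) and the standard library are available. Lean on these libraries where they do the work, as an engineer would, in place of code of your own. Each camera call takes 0.05 s, during which the arm holds its last target. There are 200 camera calls.

### The job

Pick up the bearing pot's double lid by the handle of its cover (the inner seal lid hangs inside) and set both lids down gently on the pot, so that the seal lid drops home in the two notches of the rim and the cover comes right down; then turn the cover about a sixth of a turn anticlockwise, seen from above, to let the seal lid go. Lift the cover off alone, leaving the seal lid seated and undisturbed, and finish still holding the cover level in the gripper, a good 10 cm above the seal lid, so that I can tape round the seam. Leave the other things on the bench alone.

Things in the scene. Friction and masses are not known exactly. Their poses are not given: they have to be found in the camera images.
- cover: Outer cover: plain steel cap, 120 mm across (123 at its lower bead), top face 45 mm above its open lower edge, 0.28 to 0.46 kg, standing on that edge. Origin: centre of the lower edge; z up, x along the handle bar; alike after half a turn. Open downward, bore radius 57 mm; the seal lid hangs inside on two lugs.
- cover_handle (a point): Centre of the cover's handle, on its axis 71 mm above its origin: a level black bar 74 mm long (along the cover's x), 14 wide, 16 high, on two 10 mm posts 56 mm apart, 18 mm of air under the bar. Take it across its width from above, midway.
- cover_lug (a point): One of two lugs inside the cover, at its +x and -x (rivet heads show outside, under the bar's ends): 36 degrees wide, inward to radius 49 mm, upper face 18 mm above the cover's origin. A stop beside each blocks clockwise turning. Turning the cover anticlockwise from above (yaw grows) frees the lid between 35 and 140 degrees; 60 is the mark to aim at.
- seal_lid: Inner lid, steel, 0.14 to 0.24 kg, hidden in the cover with 2 mm play all round. Origin: centre of the flange's underside, 18 mm above the cover's while it hangs; z up, x along the cover's within 2 degrees. Flange 94 mm across, 4 thick; ears at +x, -x to radius 54.5 mm, 28 degrees wide; tapered plug 12 mm deep, 75 across; knob top 14.5 mm above the origin. Alike after half a turn.
- seal_pin (a point): One of the seal lid's two round key pins, at its +x and -x, radial, 11 mm thick, centred 6 mm below the flange, reaching radius 43.5 mm. They drop into the pot's notches, either way round.
- bearing_pot: Round plain steel pot, fixed, open, 128 mm across. Origin: centre of its underside; z up, x through its two notches. Flat shoulder 60 mm up; on it a neck, bore 80 mm, 88 outside, rim 82 mm up. Seal lid home: its origin 82 mm above the pot's. Cover down on the shoulder: its origin 60 mm above the pot's, its lugs then 4 mm clear under the ears.
- pot_notch (a point): One of the two notches in the pot's rim, at its +x and -x, 16 mm wide, 13 deep; this point is in the neck's wall at rim height, 42 mm from the axis. Below each notch an index rib, 9 mm wide, runs down the outside of the pot.
- electrical_tape: bystander: roll of black tape, 68 mm across, 19 high, lying flat
- bolt_1: bystander: hex bolt, 52 mm, lying
- bolt_2: bystander: hex bolt, 52 mm, lying
- dome_cap: bystander: pressed steel cap, 29 mm across
- spanner: bystander: spanner, 170 mm, lying along the front edge of the bench
- blister_pack: bystander: opened blister card, 90x160 mm, lying at the right
- screw_jar: bystander: jar with a black cap, 62 mm across, 75 tall, by the tool case

How it is judged (in metres and radians):
On the way, in this order (a step that is already met when the one before it is completed fails the run):
1. the pair is lifted off the bench together, the seal lid hanging in the cover (height (world z) of cover above 0.03 m and z of seal_lid in the frame of cover between 0.014 and 0.024 m and angle between the x axis of cover and the x axis of seal_lid, either way round below 0.3 rad), for 0.2 s.
2. both lids are down on the pot: the seal lid home in its notches, the cover on the shoulder over it and not yet turned (z of seal_lid in the frame of bearing_pot below 0.0845 m and horizontal distance between seal_lid and bearing_pot below 0.005 m and angle between the x axis of seal_lid and the x axis of bearing_pot, either way round below 0.09 rad and z of cover in the frame of bearing_pot below 0.064 m and angle between the x axis of cover and the x axis of seal_lid, either way round below 0.3 rad and contact force between the fingers and cover above 0.5 N), for 0.1 s.
3. the cover, still down, is turned until it lets the seal lid go (at least 35 degrees) (z of seal_lid in the frame of bearing_pot below 0.0845 m and z of cover in the frame of bearing_pot below 0.068 m and angle between the x axis of cover and the x axis of seal_lid, either way round above 0.61 rad), for 0.1 s.
At the end, for the whole second after the job is handed in: The gripper holds the cover still and level (11 degrees), its edge at least 155 mm above the pot's foot, clear of lid and pot; the seal lid rests home: flange within 2.5 mm of the rim height, 5 mm of centre, pins in the notches, level within 2 degrees (contact force between the fingers and cover above 1 N and z of cover in the frame of bearing_pot above 0.155 m and angle between cover's own z axis and vertical below 0.2 rad and linear speed of cover below 0.03 m/s and contact force between cover and seal_lid below 0.05 N and contact force between cover and bearing_pot below 0.05 N and z of seal_lid in the frame of bearing_pot between 0.079 and 0.0845 m and horizontal distance between seal_lid and bearing_pot below 0.005 m and angle between the x axis of seal_lid and the x axis of bearing_pot, either way round below 0.09 rad and angle between seal_lid's own z axis and vertical below 0.04 rad and linear speed of seal_lid below 0.01 m/s); the arm keeps its last pose, push and grip.
It fails at once if the seal lid is disturbed after the cover has been turned free (lifted more than 4 mm or knocked askew) (angle between the x axis of cover and the x axis of seal_lid, either way round above 0.61 rad and (z of seal_lid in the frame of bearing_pot above 0.086 m or angle between seal_lid's own z axis and vertical above 0.08 rad)).
It fails at once if the gripper touches the seal lid (contact force between the fingers and seal_lid above 0.3 N).
It fails at once if the lids are slammed or forced down on the pot (more than 45 N) (contact force between any of cover, seal_lid and bearing_pot above 45 N).
It fails at once if a bystander is shoved more than 20 mm (distance of any of electrical_tape, bolt_1, bolt_2, dome_cap, spanner, blister_pack, screw_jar from where it was at the start of the episode above 0.02 m).
It also fails if it takes over 48 s, if anything falls off the work surface, if the arm or the gripper's body presses on something with over 40 N, if the wrist force passes 120 N, or if a joint passes its speed limit or range.

## Working session

There is one attempt and no reset: what is moved stays moved. The work goes in short steps, Python scripts to look and compute and a tool call to move; the robot and the scene stay as the last step left them, time stands still between calls to the robot, and variables do not carry over. Pictures are saved under pics/ and viewed, at most 10 in all, crops included, and the job is handed in when it is done.

Besides the shell and the picture viewer there is one more tool, called as name(argument=value, ...) on one line, values as JSON. arm_command: Moves the arm, as the interface text tells. Its arguments: {"type":"object","properties":{"deltas":{"type":"array"},"squeeze":{"type":"number"}},"required":["deltas"]}

```bash
ls; mkdir -p pics; cat > h.py <<'E'
import numpy as np, cv2
from rig import env
def ray(im,uv):
    K=np.array(im["camera_matrix"]);R=np.array(im["orientation"])
    x=(uv[0]-K[0,2])/K[0,0];y=(uv[1]-K[1,2])/K[1,1]
    if im.get("fish"):
        r=np.hypot(x,y);s=np.sin(r)/r if r>1e-9 else 1;d=np.array([x*s,-y*s,-np.cos(r)])
    else: d=np.array([x,-y,-1.])
    return np.array(im["eye"]),R@(d/np.linalg.norm(d))
def onz(im,uv,z):
    e,d=ray(im,uv);return e+d*(z-e[2])/d[2]
def shot(n):
    im=env.get_image(n);im["fish"]=n=="wrist";return im
def tri(rays):
    A=0;b=0
    for e,d in rays:
        P=np.eye(3)-np.outer(d,d);A=A+P;b=b+P@e
    return np.linalg.solve(A,b)
E
python3 - <<'E'
from h import *
np.set_printoptions(precision=4,suppress=True)
for n in("side","top"):
    im=shot(n);cv2.imwrite(f"pics/{n}0.png",im["color"]);print(n,im["eye"],[k for k in im])
    for q,z in(("cover",0),("cover_handle",.071),("cover_lug",.014),("bearing_pot",0),("pot_notch",.082)):
        for d in env.tip_of(q,im)[:3]:print(q,d["p"],d["location"],onz(im,d["location"],z))
print(env.observe(),env.pinch_z)
E
```

```text
pics
side [ 0.4008 -1.1468  0.7956] ['color', 'camera_matrix', 'eye', 'orientation', 'shot', 'fish']
cover 0.86 [310.6, 235.7] [ 0.5193 -0.3527  0.    ]
cover_handle 0.64 [311.4, 212.0] [ 0.5242 -0.3468  0.071 ]
cover_lug 0.58 [328.9, 217.5] [ 0.5729 -0.3129  0.014 ]
bearing_pot 0.64 [289.1, 167.9] [ 0.5068 -0.0676  0.    ]
pot_notch 0.78 [298.1, 146.0] [ 0.5343 -0.0834  0.082 ]
pot_notch 0.63 [349.6, 207.7] [ 0.6118 -0.3624  0.082 ]
top [ 0.3838 -0.2875  1.0047] ['color', 'camera_matrix', 'eye', 'orientation', 'shot', 'fish']
cover 0.71 [348.8, 197.1] [ 0.5153 -0.3498  0.    ]
cover_handle 0.78 [352.1, 192.0] [ 0.5171 -0.3531  0.071 ]
cover_lug 0.57 [335.8, 177.8] [ 0.5599 -0.3204  0.014 ]
bearing_pot 0.57 [230.2, 209.7] [ 0.4941 -0.0702  0.    ]
pot_notch 0.57 [221.0, 185.1] [ 0.5396 -0.0679  0.082 ]
{'time_s': 0.6, 'q': array([-85.1572,  21.8065,  74.3361,  -0.0009,  83.8595, -12.338 ]), 'qvel': array([-0.0305, -0.0807, -0.0269,  0.0098, -0.0192,  0.0061]), 'joint_efforts': array([ -0.0017, -44.8163, -23.1403,  -0.0002,   0.0006,  -0.    ]), 'position': array([ 0.1624, -0.5254,  0.2313]), 'tool_rot': array([[ 0.9554,  0.2954, -0.    ],
       [ 0.2954, -0.9554,  0.    ],
       [-0.    , -0.    , -1.    ]]), 'ft_force': array([ 0.786 , -0.0396, -0.3001]), 'wrist_torque': array([-0.0026, -0.0346, -0.0286]), 'gripper_force': 0.0, 'grip_width': 0.08560163014967155} -0.0187
```

View pics/side0.png

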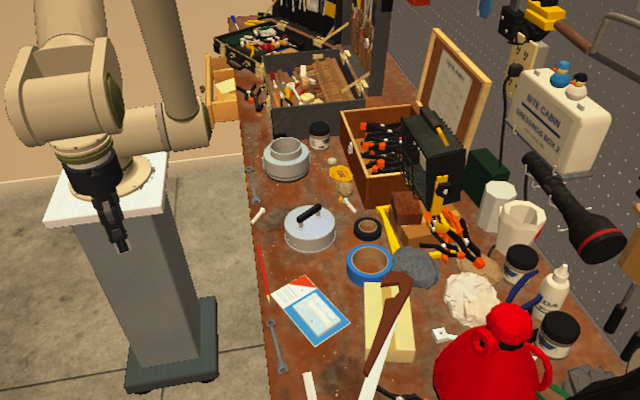

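View pics/top0.png

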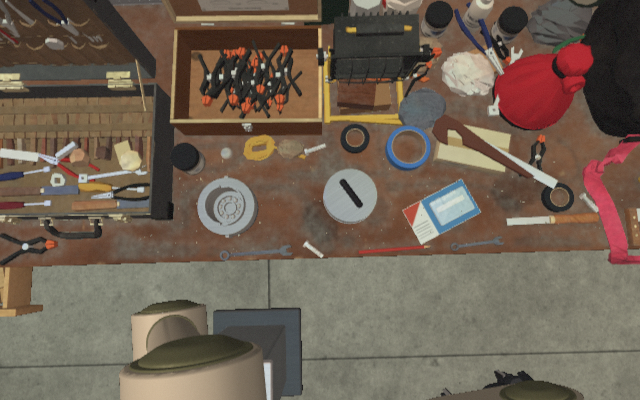

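The side view shows the cover at (310,230) and the pot at (287,160). In the top view, the bar runs from (341,180) to (361,207), a yaw of about 36°, and the pot is at (228,207). Next I'll move closer for a wrist view.

arm_command(deltas=[{"dx": 0.036, "dy": -0.018, "dz": -0.005}, {"dx": 0.036, "dy": -0.018, "dz": -0.005}, {"dx": 0.036, "dy": -0.018, "dz": -0.005}, {"dx": 0.036, "dy": -0.018, "dz": -0.005}, {"dx": 0.036, "dy": -0.018}, {"dx": 0.036, "dy": -0.018}, {"dx": 0.036, "dy": -0.018}, {"dx": 0.036, "dy": -0.018}, {"dx": 0.036, "dy": -0.018}, {"dx": 0.036, "dy": -0.018}, {}, {}])

```text
invalid input
```

```bash
cat > m.py <<'E'
from h import *
import sys
np.set_printoptions(precision=4,suppress=True)
def m(tag):
    s=env.observe();print(s["time_s"],s["position"],s["tool_rot"][:,0])
    im=shot("wrist");cv2.imwrite(f"pics/w{tag}.png",im["color"]);print(im["eye"])
    for q,z in(("cover",0),("cover_handle",.071),("cover_lug",.014),("bearing_pot",0),("pot_notch",.082)):
        for d in env.tip_of(q,im)[:3]:print(q,d["p"],d["location"],onz(im,d["location"],z))
m(sys.argv[1])
E
python3 m.py 1
```

```text
0.6 [ 0.1624 -0.5254  0.2313] [ 0.9554  0.2954 -0.    ]
[ 0.2257 -0.5053  0.3719]
```

View pics/w1.png

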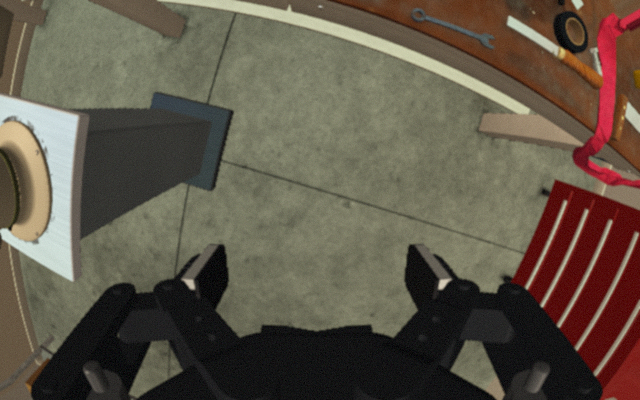

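The arm hasn't moved: the wrist picture shows floor and bench edge only. The call was probably refused because rows need every key.

arm_command(deltas=[{"rx": 0, "ry": 0, "rz": 0, "dx": 0.036, "dy": -0.018, "dz": -0.005, "fingers": 0.085}, {"rx": 0, "ry": 0, "rz": 0, "dx": 0.036, "dy": -0.018, "dz": -0.005, "fingers": 0.085}, {"rx": 0, "ry": 0, "rz": 0, "dx": 0.036, "dy": -0.018, "dz": -0.005, "fingers": 0.085}, {"rx": 0, "ry": 0, "rz": 0, "dx": 0.036, "dy": -0.018, "dz": -0.005, "fingers": 0.085}, {"rx": 0, "ry": 0, "rz": 0, "dx": 0.036, "dy": -0.018, "dz": 0, "fingers": 0.085}, {"rx": 0, "ry": 0, "rz": 0, "dx": 0.036, "dy": -0.018, "dz": 0, "fingers": 0.085}, {"rx": 0, "ry": 0, "rz": 0, "dx": 0.036, "dy": -0.018, "dz": 0, "fingers": 0.085}, {"rx": 0, "ry": 0, "rz": 0, "dx": 0.036, "dy": -0.018, "dz": 0, "fingers": 0.085}, {"rx": 0, "ry": 0, "rz": 0, "dx": 0.036, "dy": -0.018, "dz": 0, "fingers": 0.085}, {"rx": 0, "ry": 0, "rz": 0, "dx": 0.036, "dy": -0.018, "dz": 0, "fingers": 0.085}, {"rx": 0, "ry": 0, "rz": 0, "dx": 0, "dy": 0, "dz": 0, "fingers": 0.085}, {"rx": 0, "ry": 0, "rz": 0, "dx": 0, "dy": 0, "dz": 0, "fingers": 0.085}])

```text
time_s: 2.1
position: [0.4534, -0.2467, 0.2512]
tool_rot: [[0.955, 0.297, -0.0], [0.297, -0.955, -0.0], [-0.0, 0.0, -1.0]]
ft_force: [-0.4, -0.6, -0.8]
grip_width: 0.0845
gripper_force: 0.0
```

```bash
python3 m.py 2
```

```text
2.1 [ 0.4534 -0.2467  0.2512] [ 0.9549  0.297  -0.0003]
[ 0.5167 -0.2265  0.3918]
cover 0.65 [404.1, 150.0] [ 0.5149 -0.3467  0.    ]
cover_handle 0.94 [424.4, 157.4] [ 0.5153 -0.3498  0.071 ]
cover_lug 0.65 [398.7, 110.9] [ 0.559  -0.3198  0.014 ]
cover_lug 0.63 [405.8, 150.0] [ 0.5157 -0.3446  0.014 ]
bearing_pot 0.83 [196.4, 99.9] [ 0.4999 -0.0676  0.    ]
pot_notch 0.8 [185.4, 59.3] [ 0.5427 -0.0752  0.082 ]
```

View pics/w2.png

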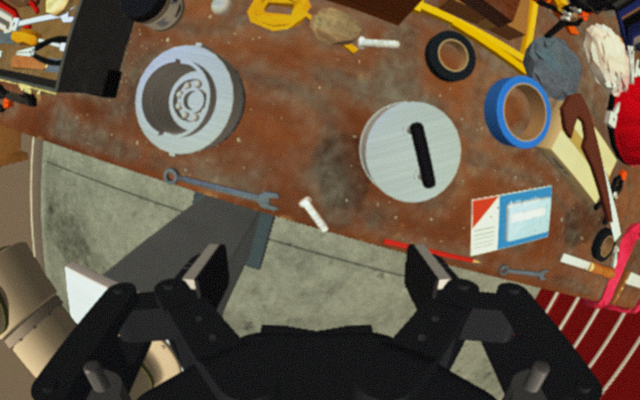

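The wrist view shows the cover at (410,150), with its bar running from (417,125) to (428,185), and the pot's rim at (190,100). I'll move over the pot for a close view.

arm_command(deltas=[{"rx": 0, "ry": 0, "rz": 0, "dx": 0.006, "dy": -0.031, "dz": 0, "fingers": 0.085}, {"rx": 0, "ry": 0, "rz": 0, "dx": 0.006, "dy": -0.031, "dz": 0, "fingers": 0.085}, {"rx": 0, "ry": 0, "rz": 0, "dx": 0.006, "dy": -0.031, "dz": 0, "fingers": 0.085}, {"rx": 0, "ry": 0, "rz": 0, "dx": 0.006, "dy": -0.031, "dz": 0, "fingers": 0.085}, {"rx": 0, "ry": 0, "rz": 0, "dx": 0.006, "dy": -0.031, "dz": 0, "fingers": 0.085}, {"rx": 0, "ry": 0, "rz": 0, "dx": 0, "dy": 0, "dz": 0, "fingers": 0.085}, {"rx": 0, "ry": 0, "rz": 0, "dx": 0, "dy": 0, "dz": 0, "fingers": 0.085}])

```text
time_s: 3.1
position: [0.4361, -0.0904, 0.2516]
tool_rot: [[0.955, 0.296, 0.001], [0.296, -0.955, -0.001], [0.0, 0.001, -1.0]]
ft_force: [0.2, -0.6, -0.1]
grip_width: 0.0848
gripper_force: 0.0
```

```bash
python3 m.py 3; python3 - <<'E'
import cv2
a=cv2.imread('pics/w3.png')
cv2.imwrite('pics/w3c.png',cv2.resize(a[60:320,160:480],None,fx=2.3,fy=2.3,interpolation=cv2.INTER_CUBIC))
E
```

```text
3.1 [ 0.4361 -0.0904  0.2516] [0.9553 0.2957 0.0004]
[ 0.4992 -0.0702  0.3922]
cover 0.89 [502.2, 176.4] [ 0.5141 -0.3511  0.    ]
cover_handle 0.67 [528.9, 186.2] [ 0.5142 -0.3475  0.071 ]
bearing_pot 0.65 [313.7, 118.0] [ 0.5001 -0.067   0.    ]
pot_notch 0.75 [329.7, 79.1] [ 0.5421 -0.0711  0.082 ]
```

View pics/w3c.png

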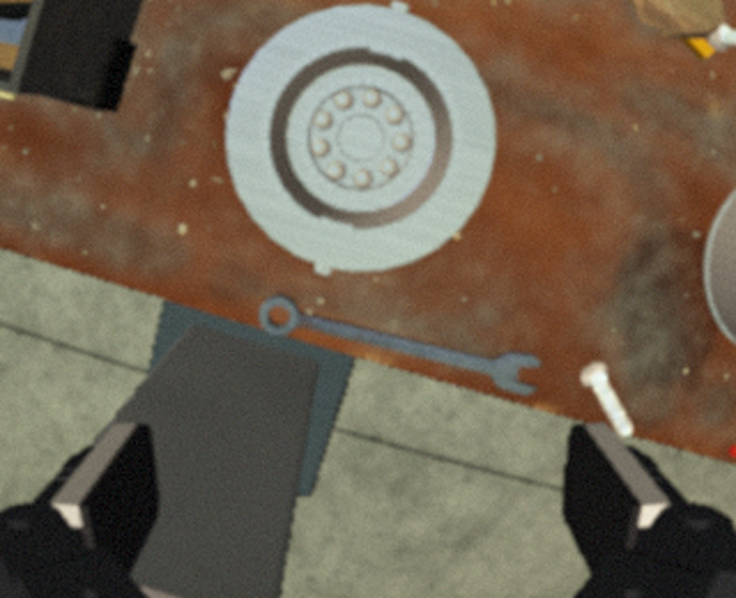

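The crop shows the index ribs at (399,7) and (323,270). The pot's outline is clear, so I'll fit it.

```bash
cat > fit.py <<'E'
from h import *
from scipy.optimize import least_squares
np.set_printoptions(precision=4,suppress=True)
def white(im): 
    h=cv2.cvtColor(im["color"],cv2.COLOR_BGR2HSV);return ((h[...,1]<70)&(h[...,2]>110)).astype(np.uint8)
def blob(mask,uv):
    n,l,s,c=cv2.connectedComponentsWithStats(cv2.morphologyEx(mask,cv2.MORPH_OPEN,np.ones((3,3))))
    k=1+np.argmin(np.hypot(*(c[1:]-uv).T)+1000*(s[1:,4]<150));return (l==k).astype(np.uint8),s[k]
def cont(m): return max(cv2.findContours(m,cv2.RETR_EXTERNAL,cv2.CHAIN_APPROX_NONE)[0],key=cv2.contourArea)[:,0].astype(float)
def circ(P,r0=None):
    f=(lambda p:np.hypot(P[:,0]-p[0],P[:,1]-p[1])-p[2])
    return least_squares(f,[*P[:,:2].mean(0),r0 or .06],loss="soft_l1",f_scale=.0007).x
E
python3 - <<'E'
from fit import *
im=shot("wrist")
m,s=blob(white(im),(313,118));print(s)
C=cont(m)
# full silhouette incl ribs
P=np.array([onz(im,u,.06) for u in C]);c=circ(P);print("shoulder z.06",c)
d=P[:,:2]-c[:2];r=np.hypot(*d.T);a=np.degrees(np.arctan2(d[:,1],d[:,0]))
k=r>c[2]+.0018
for lo in sorted(set((a[k]//30*30).astype(int))):
    q=k&(a//30*30==lo);print(lo,q.sum(),a[q].min(),a[q].mean(),a[q].max(),r[q].max())
cs=cv2.findContours(m,cv2.RETR_CCOMP,cv2.CHAIN_APPROX_NONE)[0]
for h in cs:
    if 60<len(h)<len(C): P=np.array([onz(im,u,.082) for u in h[:,0].astype(float)]);print("hole",len(h),circ(P,.04))
for q in("cover","cover_handle","bearing_pot"):print(q,[ (d["p"],d["location"]) for d in env.tip_of(q,im)[:1]])
E
```

```text
[  257    60   118   120 10079]
shoulder z.06 [ 0.4994 -0.0705  0.0631]
-180 6 -179.89206962993558 -177.44995788912559 -175.2917320156907 0.06733656903529225
-30 3 -1.8645803192751287 -1.3737908444068785 -0.6990469189052232 0.06683810603787864
0 5 0.4419109313326605 2.1840065141700054 3.941086068246086 0.06722103475194526
150 3 177.71988321654706 178.31895334575407 179.21104092463952 0.06689508268220097
hole 291 [ 0.4996 -0.0692  0.0368]
cover [(0.89, [502.1, 174.6])]
cover_handle [(0.89, [530.3, 185.8])]
bearing_pot [(0.74, [314.0, 116.6])]
```

arm_command(deltas=[{"rx": 0, "ry": 0, "rz": -0.1, "dx": 0, "dy": 0, "dz": 0, "fingers": 0.085}, {"rx": 0, "ry": 0, "rz": -0.1, "dx": 0, "dy": 0, "dz": 0, "fingers": 0.085}, {"rx": 0, "ry": 0, "rz": -0.1, "dx": 0, "dy": 0, "dz": 0, "fingers": 0.085}, {"rx": 0, "ry": 0, "rz": 0, "dx": -0.023, "dy": 0.037, "dz": 0, "fingers": 0.085}, {"rx": 0, "ry": 0, "rz": 0, "dx": -0.023, "dy": 0.037, "dz": 0, "fingers": 0.085}, {"rx": 0, "ry": 0, "rz": 0, "dx": -0.023, "dy": 0.037, "dz": 0, "fingers": 0.085}, {"rx": 0, "ry": 0, "rz": 0, "dx": -0.023, "dy": 0.037, "dz": 0, "fingers": 0.085}, {"rx": 0, "ry": 0, "rz": 0, "dx": -0.023, "dy": 0.037, "dz": 0, "fingers": 0.085}, {"rx": 0, "ry": 0, "rz": 0, "dx": -0.023, "dy": 0.037, "dz": 0, "fingers": 0.085}, {"rx": 0, "ry": 0, "rz": 0, "dx": 0, "dy": 0, "dz": 0, "fingers": 0.085}, {"rx": 0, "ry": 0, "rz": 0, "dx": 0, "dy": 0, "dz": 0, "fingers": 0.085}])

```text
time_s: 4.7
position: [0.4473, -0.3519, 0.2507]
tool_rot: [[0.826, 0.563, -0.001], [0.563, -0.826, 0.001], [0.0, -0.001, -1.0]]
ft_force: [-0.3, 0.7, 0.5]
grip_width: 0.0848
gripper_force: 0.0
```

The pot is at (0.4995,-0.070) with a yaw of about 1.1°, and its radius of 63 mm fits. Next is the cover, from nearby.

```bash
cat > cov.py <<'E'
from fit import *
im=shot("wrist");cv2.imwrite("pics/w4.png",im["color"]);t=env.tip_of("cover_handle",im)[0];print(t["p"],t["location"],onz(im,t["location"],.071), im["eye"])
h=cv2.cvtColor(im["color"],cv2.COLOR_BGR2HSV)
m,s=blob((h[...,2]<60).astype(np.uint8),t["location"]);print("bar",s)
C=cont(m);P=np.array([onz(im,u,.079)[:2] for u in C]).astype(np.float32)
(c,wh,_)=cv2.minAreaRect(P*1000);d,_=(lambda v:(v[:2].ravel(),0))(cv2.fitLine(np.argwhere(m)[:,::-1].astype(np.float32),2,0,.01,.01))
b=np.argwhere(m)[:,::-1].astype(float);Q=np.array([onz(im,u,.079)[:2] for u in b]);mu=Q.mean(0);w=np.linalg.svd(Q-mu,full_matrices=False)[2][0]
print("rect",np.array(c),wh,"mean",mu,"yaw",np.degrees(np.arctan2(w[1],w[0]))%180)
m2,s2=blob(white(im)|m,t["location"]);m2=m2|m;P=np.array([onz(im,u,.045) for u in cont(m2)]);print("top z.045",circ(P),"z0.003",circ(np.array([onz(im,u,.003) for u in cont(m2)])))
s=env.observe();print(s["position"],s["tool_rot"])
E
python3 cov.py
```

```text
0.55 [350.2, 126.9] [ 0.5155 -0.3473  0.071 ] [ 0.5021 -0.3144  0.3913]
bar [345  92  13  69 798]
rect [ 516.6009 -347.1148] (69.28715515136719, 12.08622932434082) mean [ 0.5168 -0.3468] yaw 34.231790657803856
top z.045 [ 0.5171 -0.3473  0.0598] z0.003 [ 0.5189 -0.3513  0.067 ]
[ 0.4475 -0.3505  0.2514] [[ 0.8251  0.565  -0.0001]
 [ 0.565  -0.8251  0.0004]
 [ 0.0001 -0.0004 -1.    ]]
```

View pics/w4.png

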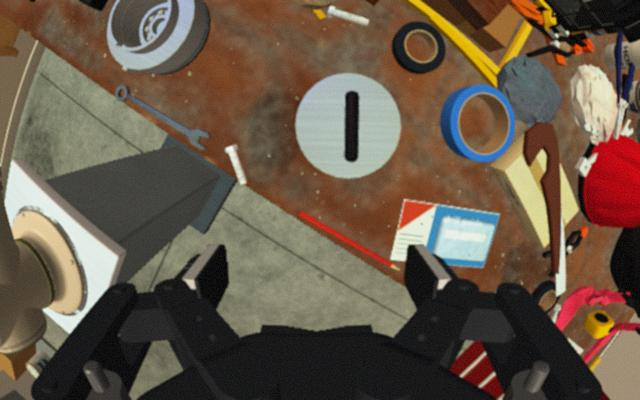

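The wrist view shows the cover at (348,126), and the bar is parallel to the tool. Its centre is (0.517,-0.347) with yaw 34.2°. I'll align over it and descend.

arm_command(deltas=[{"rx": 0, "ry": 0, "rz": 0, "dx": 0.0297, "dy": 0.0182, "dz": 0, "fingers": 0.085}, {"rx": 0, "ry": 0, "rz": 0, "dx": 0.0297, "dy": 0.0182, "dz": 0, "fingers": 0.085}, {"rx": 0, "ry": 0, "rz": 0, "dx": 0, "dy": 0, "dz": 0.03, "fingers": 0.06}, {"rx": 0, "ry": 0, "rz": 0, "dx": 0, "dy": 0, "dz": 0.04, "fingers": 0.05}, {"rx": 0, "ry": 0, "rz": 0, "dx": 0, "dy": 0, "dz": 0.04, "fingers": 0.05}, {"rx": 0, "ry": 0, "rz": 0, "dx": 0, "dy": 0, "dz": 0, "fingers": 0.05}, {"rx": 0, "ry": 0, "rz": 0, "dx": 0, "dy": 0, "dz": 0, "fingers": 0.05}])

```text
time_s: 5.5
position: [0.5176, -0.3473, 0.1427]
tool_rot: [[0.825, 0.565, 0.001], [0.565, -0.825, -0.0], [0.0, 0.001, -1.0]]
ft_force: [0.7, 0.1, 0.7]
grip_width: 0.0499
gripper_force: 0.0
```

```bash
python3 cov.py
```

```text
0.65 [317.6, 214.1] [ 0.5176 -0.3484  0.071 ] [ 0.5722 -0.3095  0.2833]
bar [ 308  164   18   97 1647]
rect [ 519.0623 -346.4012] (70.1246566772461, 11.771698951721191) mean [ 0.5203 -0.3454] yaw 33.96228907921386
top z.045 [ 0.5179 -0.3471  0.06  ] z0.003 [ 0.5084 -0.3537  0.0706]
[ 0.518  -0.3482  0.1442] [[ 0.8251  0.5649  0.0032]
 [ 0.5649 -0.8251 -0.0031]
 [ 0.0009  0.0044 -1.    ]]
```

arm_command(deltas=[{"rx": 0, "ry": 0, "rz": 0, "dx": 0, "dy": 0, "dz": 0.03, "fingers": 0.05}, {"rx": 0, "ry": 0, "rz": 0, "dx": 0, "dy": 0, "dz": 0.03, "fingers": 0.05}, {"rx": 0, "ry": 0, "rz": 0, "dx": 0, "dy": 0, "dz": 0.02, "fingers": 0.05}, {"rx": 0, "ry": 0, "rz": 0, "dx": 0, "dy": 0, "dz": 0.008, "fingers": 0.05}, {"rx": 0, "ry": 0, "rz": 0, "dx": 0, "dy": 0, "dz": 0, "fingers": 0.04}, {"rx": 0, "ry": 0, "rz": 0, "dx": 0, "dy": 0, "dz": 0, "fingers": 0.025}, {"rx": 0, "ry": 0, "rz": 0, "dx": 0, "dy": 0, "dz": 0, "fingers": 0.005}, {"rx": 0, "ry": 0, "rz": 0, "dx": 0, "dy": 0, "dz": 0, "fingers": 0.005}, {"rx": 0, "ry": 0, "rz": 0, "dx": 0, "dy": 0, "dz": 0, "fingers": 0.005}, {"rx": 0, "ry": 0, "rz": 0, "dx": 0, "dy": 0, "dz": 0, "fingers": 0.005}], squeeze=70)

```text
time_s: 6.6
position: [0.5177, -0.3484, 0.0553]
tool_rot: [[0.825, 0.564, 0.002], [0.564, -0.825, -0.002], [0.001, 0.003, -1.0]]
ft_force: [-1.5, 1.0, 6.4]
grip_width: 0.0126
gripper_force: 69.5
```

arm_command(deltas=[{"rx": 0, "ry": 0, "rz": 0, "dx": 0, "dy": 0, "dz": -0.005, "fingers": 0.005}, {"rx": 0, "ry": 0, "rz": 0, "dx": 0, "dy": 0, "dz": -0.015, "fingers": 0.005}, {"rx": 0, "ry": 0, "rz": 0, "dx": 0, "dy": 0, "dz": -0.02, "fingers": 0.005}, {"rx": 0, "ry": 0, "rz": 0, "dx": 0, "dy": 0, "dz": -0.02, "fingers": 0.005}, {"rx": 0, "ry": 0, "rz": 0, "dx": 0, "dy": 0, "dz": -0.02, "fingers": 0.005}, {"rx": 0, "ry": 0, "rz": 0, "dx": 0, "dy": 0, "dz": -0.02, "fingers": 0.005}, {"rx": 0, "ry": 0, "rz": 0, "dx": 0, "dy": 0, "dz": -0.02, "fingers": 0.005}, {"rx": 0, "ry": 0, "rz": 0, "dx": 0, "dy": 0, "dz": -0.015, "fingers": 0.005}, {"rx": 0, "ry": 0, "rz": 0, "dx": 0, "dy": 0, "dz": -0.005, "fingers": 0.005}, {"rx": 0, "ry": 0, "rz": 0, "dx": 0, "dy": 0, "dz": 0, "fingers": 0.005}, {"rx": 0, "ry": 0, "rz": 0, "dx": 0, "dy": 0, "dz": 0, "fingers": 0.005}])

```text
time_s: 7.7
position: [0.5167, -0.3475, 0.1922]
tool_rot: [[0.825, 0.564, -0.001], [0.565, -0.825, 0.001], [-0.0, -0.002, -1.0]]
ft_force: [0.4, -0.6, -4.7]
grip_width: 0.0126
gripper_force: 68.7
```

```bash
python3 - <<'E'
from h import *
im=shot("side");cv2.imwrite("pics/s5.png",cv2.resize(im["color"][100:300,180:430],None,fx=2.8,fy=2.8))
im=shot("wrist");cv2.imwrite("pics/w5.png",im["color"])
print(env.observe())
E
```

```text
{'time_s': 7.8, 'q': array([-4.48030036e+01,  3.08156693e+01,  6.56249293e+01,  1.13340629e-03,
        8.36832121e+01,  1.08326616e+01]), 'qvel': array([ 0.09912612, -0.03096898, -0.25258135, -0.00490933,  0.10273248,
        0.05453952]), 'joint_efforts': array([ 2.48253392e-02, -5.66452682e+01, -2.50125539e+01, -1.11776529e-02,
        1.00441070e-02, -5.34232004e-05]), 'position': array([ 0.5167676 , -0.34761739,  0.19217249]), 'tool_rot': array([[ 8.25465963e-01,  5.64449852e-01, -1.51937854e-03],
       [ 5.64451764e-01, -8.25464623e-01,  1.53667688e-03],
       [-3.86816193e-04, -2.12609036e-03, -9.99997665e-01]]), 'ft_force': array([ 1.08653897, -0.55990982, -5.34500508]), 'wrist_torque': array([ 0.01150138, -0.07798811, -0.01956878]), 'gripper_force': 68.69852542877197, 'grip_width': 0.012833837860802737}
```

View pics/s5.png

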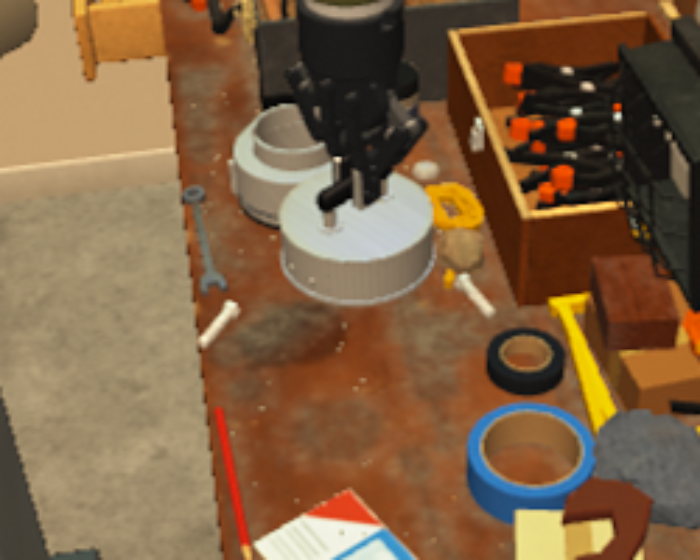

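View pics/w5.png

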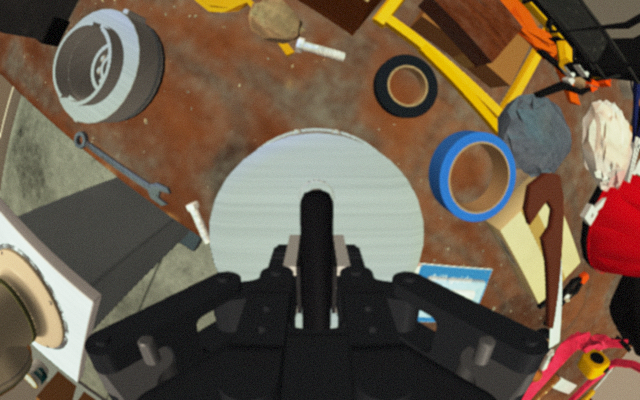

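The cover is held level, and the load of about 5 N matches the pair. I'll measure its offset in the hand.

```bash
cat > held.py <<'E'
from fit import *
def held(dz):
    im=shot("wrist");s=env.observe();R=s["tool_rot"];p=s["position"]
    m,_=blob(white(im),(316,200));C=cont(m);z=.045+dz
    P=np.array([onz(im,u,z) for u in C if u[1]<230]);d=P[:,:2]-p[:2];k=abs(np.hypot(*d.T)-.06)<.006
    c=least_squares(lambda q:np.hypot(*(P[k,:2]-q).T)-.06,p[:2],loss="soft_l1",f_scale=.0007).x
    print("free fit",circ(P[k]),"k",k.sum());o=R.T@[*(c-p[:2]),0];print("tcp",p,"cover centre",c,"offset in tool",o)
    h=cv2.cvtColor(im["color"],cv2.COLOR_BGR2HSV)
    b=np.argwhere((h[195:235,280:350,2]<60))[:,::-1]+[280,195];Q=np.array([onz(im,u.astype(float),.079+dz)[:2] for u in b]);w=np.linalg.svd(Q-Q.mean(0),full_matrices=False)[2][0]
    print("bar yaw",np.degrees(np.arctan2(w[1],w[0]))%180,"tool yaw",np.degrees(np.arctan2(R[1,0],R[0,0])),"tilt",R[2])
if __name__=="__main__":
    import sys;held(float(sys.argv[1]))
E
python3 held.py 0.137
```

```text
free fit [ 0.5195 -0.345   0.0579] k 308
tcp [ 0.5168 -0.3477  0.1923] cover centre [ 0.5171 -0.3465] offset in tool [ 0.0009 -0.0008  0.    ]
bar yaw 34.18921358580238 tool yaw 34.363846320743626 tilt [-0.0003 -0.0018 -1.    ]
```

arm_command(deltas=[{"rx": 0, "ry": 0, "rz": 0, "dx": 0.007, "dy": -0.012, "dz": 0, "fingers": 0.005}, {"rx": 0, "ry": 0, "rz": 0, "dx": 0.0165, "dy": -0.028, "dz": 0, "fingers": 0.005}, {"rx": 0, "ry": 0, "rz": 0, "dx": 0.0165, "dy": -0.028, "dz": 0, "fingers": 0.005}, {"rx": 0, "ry": 0, "rz": 0, "dx": 0.0165, "dy": -0.028, "dz": 0, "fingers": 0.005}, {"rx": 0, "ry": 0, "rz": 0, "dx": 0.0165, "dy": -0.028, "dz": 0, "fingers": 0.005}, {"rx": 0, "ry": 0, "rz": 0, "dx": 0.0165, "dy": -0.028, "dz": 0, "fingers": 0.005}, {"rx": 0, "ry": 0, "rz": 0, "dx": 0.0165, "dy": -0.028, "dz": 0, "fingers": 0.005}, {"rx": 0, "ry": 0, "rz": 0, "dx": 0.0165, "dy": -0.028, "dz": 0, "fingers": 0.005}, {"rx": 0, "ry": 0, "rz": 0, "dx": 0.012, "dy": -0.02, "dz": 0, "fingers": 0.005}, {"rx": 0, "ry": 0, "rz": 0, "dx": 0.007, "dy": -0.011, "dz": 0, "fingers": 0.005}])

```text
time_s: 8.85
position: [0.4982, -0.0683, 0.1934]
tool_rot: [[0.824, 0.566, -0.0], [0.566, -0.824, 0.001], [0.0, -0.001, -1.0]]
ft_force: [0.3, -0.7, -5.5]
grip_width: 0.0125
gripper_force: 68.8
```

arm_command(deltas=[{"rx": 0, "ry": 0, "rz": 0.04, "dx": 0, "dy": 0, "dz": 0, "fingers": 0.005}, {"rx": 0, "ry": 0, "rz": 0.08, "dx": 0, "dy": 0, "dz": 0, "fingers": 0.005}, {"rx": 0, "ry": 0, "rz": 0.1, "dx": 0, "dy": 0, "dz": 0, "fingers": 0.005}, {"rx": 0, "ry": 0, "rz": 0.1, "dx": 0, "dy": 0, "dz": 0, "fingers": 0.005}, {"rx": 0, "ry": 0, "rz": 0.1, "dx": 0, "dy": 0, "dz": 0, "fingers": 0.005}, {"rx": 0, "ry": 0, "rz": 0.1, "dx": 0, "dy": 0, "dz": 0, "fingers": 0.005}, {"rx": 0, "ry": 0, "rz": 0.059, "dx": 0, "dy": 0, "dz": 0, "fingers": 0.005}, {"rx": 0, "ry": 0, "rz": 0, "dx": 0, "dy": 0, "dz": 0, "fingers": 0.005}, {"rx": 0, "ry": 0, "rz": 0, "dx": 0, "dy": 0, "dz": 0, "fingers": 0.005}, {"rx": 0, "ry": 0, "rz": 0, "dx": 0, "dy": 0, "dz": 0, "fingers": 0.005}])

```text
time_s: 9.85
position: [0.4989, -0.0707, 0.1933]
tool_rot: [[1.0, 0.022, -0.0], [0.022, -1.0, -0.0], [-0.0, 0.0, -1.0]]
ft_force: [-0.4, 0.1, -5.2]
grip_width: 0.0125
gripper_force: 68.8
```

```bash
python3 held.py 0.137;python3 - <<'E'
from h import *
im=shot("side");cv2.imwrite("pics/s6.png",cv2.resize(im["color"][70:230,180:400],None,fx=3.2,fy=3.2))
E
```

```text
free fit [ 0.5034 -0.0694  0.0576] k 284
tcp [ 0.4989 -0.0707  0.1933] cover centre [ 0.4997 -0.0695] offset in tool [ 0.0008 -0.0012  0.    ]
bar yaw 1.5276235633136537 tool yaw 1.2418866943715068 tilt [ 0. -0. -1.]
```

View pics/s6.png

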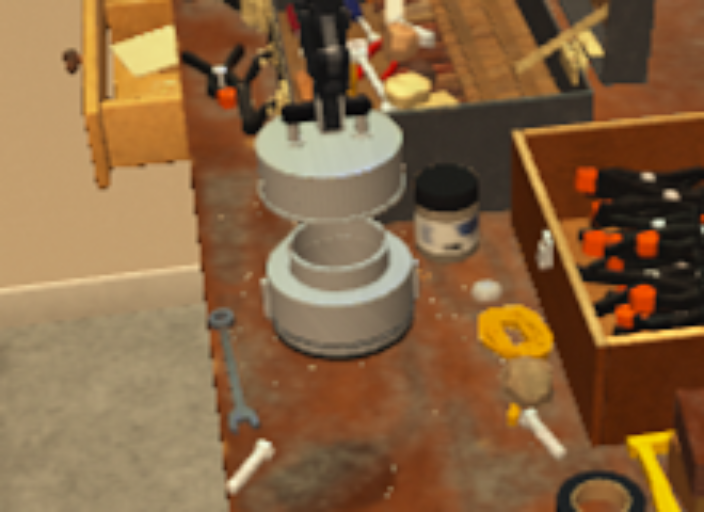

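The cover hangs centred over the pot with the notches lined up (side view: cover at (330,165), rim at (340,250)). I'll descend carefully.

arm_command(deltas=[{"rx": 0, "ry": 0, "rz": 0, "dx": 0, "dy": 0, "dz": 0.007, "fingers": 0.005}, {"rx": 0, "ry": 0, "rz": 0, "dx": 0, "dy": 0, "dz": 0.01, "fingers": 0.005}, {"rx": 0, "ry": 0, "rz": 0, "dx": 0, "dy": 0, "dz": 0.01, "fingers": 0.005}, {"rx": 0, "ry": 0, "rz": 0, "dx": 0, "dy": 0, "dz": 0.008, "fingers": 0.005}, {"rx": 0, "ry": 0, "rz": 0, "dx": 0, "dy": 0, "dz": 0.006, "fingers": 0.005}, {"rx": 0, "ry": 0, "rz": 0, "dx": 0, "dy": 0, "dz": 0.004, "fingers": 0.005}, {"rx": 0, "ry": 0, "rz": 0, "dx": 0, "dy": 0, "dz": 0.003, "fingers": 0.005}, {"rx": 0, "ry": 0, "rz": 0, "dx": 0, "dy": 0, "dz": 0, "fingers": 0.005}, {"rx": 0, "ry": 0, "rz": 0, "dx": 0, "dy": 0, "dz": 0, "fingers": 0.005}])

```text
time_s: 10.85
position: [0.4991, -0.0708, 0.1456]
tool_rot: [[1.0, 0.021, 0.001], [0.021, -1.0, -0.0], [0.001, 0.0, -1.0]]
ft_force: [0.1, -0.1, -5.8]
grip_width: 0.0126
gripper_force: 68.8
```

arm_command(deltas=[{"rx": 0, "ry": 0, "rz": 0, "dx": 0, "dy": 0, "dz": 0.003, "fingers": 0.005}, {"rx": 0, "ry": 0, "rz": 0, "dx": 0, "dy": 0, "dz": 0.003, "fingers": 0.005}, {"rx": 0, "ry": 0, "rz": 0, "dx": 0, "dy": 0, "dz": 0.003, "fingers": 0.005}, {"rx": 0, "ry": 0, "rz": 0, "dx": 0, "dy": 0, "dz": 0.002, "fingers": 0.005}, {"rx": 0, "ry": 0, "rz": 0, "dx": 0, "dy": 0, "dz": 0, "fingers": 0.005}])

```text
time_s: 11.35
position: [0.4988, -0.0707, 0.134]
tool_rot: [[1.0, 0.021, -0.001], [0.021, -1.0, 0.0], [-0.001, -0.0, -1.0]]
ft_force: [0.1, 0.6, -5.5]
grip_width: 0.0126
gripper_force: 68.8
```

arm_command(deltas=[{"rx": 0, "ry": 0, "rz": 0, "dx": 0, "dy": 0, "dz": 0.0015, "fingers": 0.005}, {"rx": 0, "ry": 0, "rz": 0, "dx": 0, "dy": 0, "dz": 0.0015, "fingers": 0.005}, {"rx": 0, "ry": 0, "rz": 0, "dx": 0, "dy": 0, "dz": 0.0015, "fingers": 0.005}, {"rx": 0, "ry": 0, "rz": 0, "dx": 0, "dy": 0, "dz": 0.0015, "fingers": 0.005}, {"rx": 0, "ry": 0, "rz": 0, "dx": 0, "dy": 0, "dz": 0, "fingers": 0.005}])

```text
time_s: 11.85
position: [0.4989, -0.0707, 0.1281]
tool_rot: [[1.0, 0.021, -0.0], [0.021, -1.0, 0.0], [-0.0, -0.0, -1.0]]
ft_force: [-0.8, 0.5, -5.6]
grip_width: 0.0124
gripper_force: 68.8
```

arm_command(deltas=[{"rx": 0, "ry": 0, "rz": 0, "dx": 0, "dy": 0, "dz": 0.0015, "fingers": 0.005}, {"rx": 0, "ry": 0, "rz": 0, "dx": 0, "dy": 0, "dz": 0.0015, "fingers": 0.005}, {"rx": 0, "ry": 0, "rz": 0, "dx": 0, "dy": 0, "dz": 0.0015, "fingers": 0.005}, {"rx": 0, "ry": 0, "rz": 0, "dx": 0, "dy": 0, "dz": 0, "fingers": 0.005}])

```text
time_s: 12.25
position: [0.499, -0.0707, 0.1236]
tool_rot: [[1.0, 0.021, -0.0], [0.021, -1.0, 0.0], [-0.0, -0.0, -1.0]]
ft_force: [0.3, 0.3, -5.7]
grip_width: 0.0125
gripper_force: 68.8
```

arm_command(deltas=[{"rx": 0, "ry": 0, "rz": 0, "dx": 0, "dy": 0, "dz": 0.0015, "fingers": 0.005}, {"rx": 0, "ry": 0, "rz": 0, "dx": 0, "dy": 0, "dz": 0.0015, "fingers": 0.005}, {"rx": 0, "ry": 0, "rz": 0, "dx": 0, "dy": 0, "dz": 0, "fingers": 0.005}])

```text
time_s: 12.55
position: [0.499, -0.0707, 0.1207]
tool_rot: [[1.0, 0.021, -0.0], [0.021, -1.0, 0.0], [-0.0, -0.0, -1.0]]
ft_force: [0.5, -0.8, -5.4]
grip_width: 0.0126
gripper_force: 68.7
```

Past the point where a missed notch would have shown as contact, the load is unchanged. I'll carry on in 1 mm steps.

arm_command(deltas=[{"rx": 0, "ry": 0, "rz": 0, "dx": 0, "dy": 0, "dz": 0.001, "fingers": 0.005}, {"rx": 0, "ry": 0, "rz": 0, "dx": 0, "dy": 0, "dz": 0.001, "fingers": 0.005}, {"rx": 0, "ry": 0, "rz": 0, "dx": 0, "dy": 0, "dz": 0, "fingers": 0.005}])

```text
time_s: 12.85
position: [0.499, -0.0707, 0.1188]
tool_rot: [[1.0, 0.021, 0.0], [0.021, -1.0, -0.0], [0.0, 0.0, -1.0]]
ft_force: [-0.0, -0.7, -2.7]
grip_width: 0.0125
gripper_force: 69.1
```

arm_command(deltas=[{"rx": 0, "ry": 0, "rz": 0, "dx": 0, "dy": 0, "dz": 0.001, "fingers": 0.005}, {"rx": 0, "ry": 0, "rz": 0, "dx": 0, "dy": 0, "dz": 0.001, "fingers": 0.005}, {"rx": 0, "ry": 0, "rz": 0, "dx": 0, "dy": 0, "dz": 0, "fingers": 0.005}])

```text
time_s: 13.15
position: [0.4989, -0.0707, 0.1167]
tool_rot: [[1.0, 0.021, -0.0], [0.021, -1.0, 0.0], [-0.0, -0.0, -1.0]]
ft_force: [0.1, 0.1, -3.3]
grip_width: 0.0128
gripper_force: 69.1
```

arm_command(deltas=[{"rx": 0, "ry": 0, "rz": 0, "dx": 0, "dy": 0, "dz": 0.001, "fingers": 0.005}, {"rx": 0, "ry": 0, "rz": 0, "dx": 0, "dy": 0, "dz": 0, "fingers": 0.005}])

```text
time_s: 13.35
position: [0.4989, -0.0707, 0.1157]
tool_rot: [[1.0, 0.021, -0.0], [0.021, -1.0, 0.0], [-0.0, -0.0, -1.0]]
ft_force: [-0.1, -0.5, -2.4]
grip_width: 0.0127
gripper_force: 69.1
```

The seal lid landed (load fell from 5.5 to about 2.8 N) at exactly the expected height. I'll bring the cover fully down, then ease off slightly.

arm_command(deltas=[{"rx": 0, "ry": 0, "rz": 0, "dx": 0, "dy": 0, "dz": 0.0005, "fingers": 0.005}, {"rx": 0, "ry": 0, "rz": 0, "dx": 0, "dy": 0, "dz": 0.0003, "fingers": 0.005}, {"rx": 0, "ry": 0, "rz": 0, "dx": 0, "dy": 0, "dz": 0, "fingers": 0.005}])

```text
time_s: 13.65
position: [0.499, -0.0707, 0.1152]
tool_rot: [[1.0, 0.021, 0.0], [0.021, -1.0, 0.0], [0.0, -0.0, -1.0]]
ft_force: [-0.9, 0.8, -0.3]
grip_width: 0.0126
gripper_force: 69.5
```

arm_command(deltas=[{"rx": 0, "ry": 0, "rz": -0.02, "dx": 0, "dy": 0, "dz": -0.0006, "fingers": 0.005}, {"rx": 0, "ry": 0, "rz": -0.04, "dx": 0, "dy": 0, "dz": 0, "fingers": 0.005}, {"rx": 0, "ry": 0, "rz": -0.06, "dx": 0, "dy": 0, "dz": 0, "fingers": 0.005}, {"rx": 0, "ry": 0, "rz": -0.06, "dx": 0, "dy": 0, "dz": 0, "fingers": 0.005}, {"rx": 0, "ry": 0, "rz": -0.06, "dx": 0, "dy": 0, "dz": 0, "fingers": 0.005}, {"rx": 0, "ry": 0, "rz": -0.06, "dx": 0, "dy": 0, "dz": 0, "fingers": 0.005}, {"rx": 0, "ry": 0, "rz": 0, "dx": 0, "dy": 0, "dz": 0, "fingers": 0.005}])

```text
time_s: 14.35
position: [0.4989, -0.0708, 0.1155]
tool_rot: [[0.949, 0.317, -0.0], [0.317, -0.949, -0.0], [-0.0, -0.0, -1.0]]
ft_force: [-0.2, -0.1, -4.3]
grip_width: 0.0129
gripper_force: 69.1
```

arm_command(deltas=[{"rx": 0, "ry": 0, "rz": -0.06, "dx": 0, "dy": 0, "dz": 0, "fingers": 0.005}, {"rx": 0, "ry": 0, "rz": -0.07, "dx": 0, "dy": 0, "dz": 0, "fingers": 0.005}, {"rx": 0, "ry": 0, "rz": -0.08, "dx": 0, "dy": 0, "dz": 0, "fingers": 0.005}, {"rx": 0, "ry": 0, "rz": -0.08, "dx": 0, "dy": 0, "dz": 0, "fingers": 0.005}, {"rx": 0, "ry": 0, "rz": -0.08, "dx": 0, "dy": 0, "dz": 0, "fingers": 0.005}, {"rx": 0, "ry": 0, "rz": -0.08, "dx": 0, "dy": 0, "dz": 0, "fingers": 0.005}, {"rx": 0, "ry": 0, "rz": -0.08, "dx": 0, "dy": 0, "dz": 0, "fingers": 0.005}, {"rx": 0, "ry": 0, "rz": -0.08, "dx": 0, "dy": 0, "dz": 0, "fingers": 0.005}, {"rx": 0, "ry": 0, "rz": -0.08, "dx": 0, "dy": 0, "dz": 0, "fingers": 0.005}, {"rx": 0, "ry": 0, "rz": -0.057, "dx": 0, "dy": 0, "dz": 0, "fingers": 0.005}, {"rx": 0, "ry": 0, "rz": 0, "dx": 0, "dy": 0, "dz": 0, "fingers": 0.005}, {"rx": 0, "ry": 0, "rz": 0, "dx": 0, "dy": 0, "dz": 0, "fingers": 0.005}])

```text
time_s: 15.55
position: [0.4989, -0.0708, 0.1156]
tool_rot: [[0.484, 0.875, -0.0], [0.875, -0.484, -0.0], [-0.0, -0.0, -1.0]]
ft_force: [-1.1, -0.4, -3.2]
grip_width: 0.0129
gripper_force: 69.1
```

```bash
python3 held.py 0.0605
```

```text
free fit [ 0.5028 -0.0644  0.0563] k 295
tcp [ 0.4989 -0.0707  0.1156] cover centre [ 0.5005 -0.0685] offset in tool [ 0.0027  0.0003 -0.    ]
bar yaw 60.99319254010838 tool yaw 61.074342485653624 tilt [-0.0001 -0.0001 -1.    ]
```

The cover is turned to 61° and the load is about 3 N, the cover alone. I'll lift slowly, watching for any sign of the seal lid.

arm_command(deltas=[{"rx": 0, "ry": 0, "rz": 0, "dx": 0, "dy": 0, "dz": -0.001, "fingers": 0.005}, {"rx": 0, "ry": 0, "rz": 0, "dx": 0, "dy": 0, "dz": -0.001, "fingers": 0.005}, {"rx": 0, "ry": 0, "rz": 0, "dx": 0, "dy": 0, "dz": -0.001, "fingers": 0.005}, {"rx": 0, "ry": 0, "rz": 0, "dx": 0, "dy": 0, "dz": -0.001, "fingers": 0.005}, {"rx": 0, "ry": 0, "rz": 0, "dx": 0, "dy": 0, "dz": -0.001, "fingers": 0.005}, {"rx": 0, "ry": 0, "rz": 0, "dx": 0, "dy": 0, "dz": 0, "fingers": 0.005}])

```text
time_s: 16.2
position: [0.499, -0.0707, 0.1207]
tool_rot: [[0.482, 0.876, 0.0], [0.876, -0.482, -0.0], [0.0, 0.0, -1.0]]
ft_force: [-1.0, -0.5, -2.0]
grip_width: 0.0129
gripper_force: 69.1
```

arm_command(deltas=[{"rx": 0, "ry": 0, "rz": 0, "dx": 0, "dy": 0, "dz": -0.001, "fingers": 0.005}, {"rx": 0, "ry": 0, "rz": 0, "dx": 0, "dy": 0, "dz": -0.001, "fingers": 0.005}, {"rx": 0, "ry": 0, "rz": 0, "dx": 0, "dy": 0, "dz": 0, "fingers": 0.005}])

```text
time_s: 16.5
position: [0.499, -0.0707, 0.1227]
tool_rot: [[0.482, 0.876, 0.0], [0.876, -0.482, -0.0], [0.0, 0.0, -1.0]]
ft_force: [-0.9, 0.6, -3.1]
grip_width: 0.0127
gripper_force: 69.1
```

arm_command(deltas=[{"rx": 0, "ry": 0, "rz": 0, "dx": 0, "dy": 0, "dz": -0.002, "fingers": 0.005}, {"rx": 0, "ry": 0, "rz": 0, "dx": 0, "dy": 0, "dz": -0.003, "fingers": 0.005}, {"rx": 0, "ry": 0, "rz": 0, "dx": 0, "dy": 0, "dz": -0.004, "fingers": 0.005}, {"rx": 0, "ry": 0, "rz": 0, "dx": 0, "dy": 0, "dz": -0.004, "fingers": 0.005}, {"rx": 0, "ry": 0, "rz": 0, "dx": 0, "dy": 0, "dz": -0.004, "fingers": 0.005}, {"rx": 0, "ry": 0, "rz": 0, "dx": 0, "dy": 0, "dz": -0.005, "fingers": 0.005}, {"rx": 0, "ry": 0, "rz": 0, "dx": 0, "dy": 0, "dz": -0.005, "fingers": 0.005}, {"rx": 0, "ry": 0, "rz": 0, "dx": 0, "dy": 0, "dz": -0.006, "fingers": 0.005}])

```text
time_s: 17.3
position: [0.499, -0.0707, 0.1561]
tool_rot: [[0.482, 0.876, 0.0], [0.876, -0.482, -0.0], [0.0, 0.0, -1.0]]
ft_force: [0.1, 0.2, -3.6]
grip_width: 0.0126
gripper_force: 69.1
```

arm_command(deltas=[{"rx": 0, "ry": 0, "rz": 0, "dx": 0, "dy": 0, "dz": -0.008, "fingers": 0.005}, {"rx": 0, "ry": 0, "rz": 0, "dx": 0, "dy": 0, "dz": -0.012, "fingers": 0.005}, {"rx": 0, "ry": 0, "rz": 0, "dx": 0, "dy": 0, "dz": -0.015, "fingers": 0.005}, {"rx": 0, "ry": 0, "rz": 0, "dx": 0, "dy": 0, "dz": -0.015, "fingers": 0.005}, {"rx": 0, "ry": 0, "rz": 0, "dx": 0, "dy": 0, "dz": -0.015, "fingers": 0.005}, {"rx": 0, "ry": 0, "rz": 0, "dx": 0, "dy": 0, "dz": -0.015, "fingers": 0.005}, {"rx": 0, "ry": 0, "rz": 0, "dx": 0, "dy": 0, "dz": -0.015, "fingers": 0.005}, {"rx": 0, "ry": 0, "rz": 0, "dx": 0, "dy": 0, "dz": -0.01, "fingers": 0.005}, {"rx": 0, "ry": 0, "rz": 0, "dx": 0, "dy": 0, "dz": -0.005, "fingers": 0.005}, {"rx": 0, "ry": 0, "rz": 0, "dx": 0, "dy": 0, "dz": 0, "fingers": 0.005}, {"rx": 0, "ry": 0, "rz": 0, "dx": 0, "dy": 0, "dz": 0, "fingers": 0.005}, {"rx": 0, "ry": 0, "rz": 0, "dx": 0, "dy": 0, "dz": 0, "fingers": 0.005}])

```text
time_s: 18.5
position: [0.4987, -0.0707, 0.265]
tool_rot: [[0.482, 0.876, -0.001], [0.876, -0.482, 0.001], [-0.0, -0.001, -1.0]]
ft_force: [0.1, 0.9, -3.9]
grip_width: 0.0128
gripper_force: 69.2
```

```bash
python3 - <<'E'
from h import *
im=shot("side");cv2.imwrite("pics/s7.png",cv2.resize(im["color"][50:210,180:400],None,fx=3.2,fy=3.2))
s=env.observe();print(s["position"],s["ft_force"],s["gripper_force"],s["grip_width"])
E
```

```text
[ 0.49879906 -0.07066776  0.26505981] [ 0.63706627 -0.24605658 -3.46118182] 69.17425632476807 0.012615537114495395
```

View pics/s7.png

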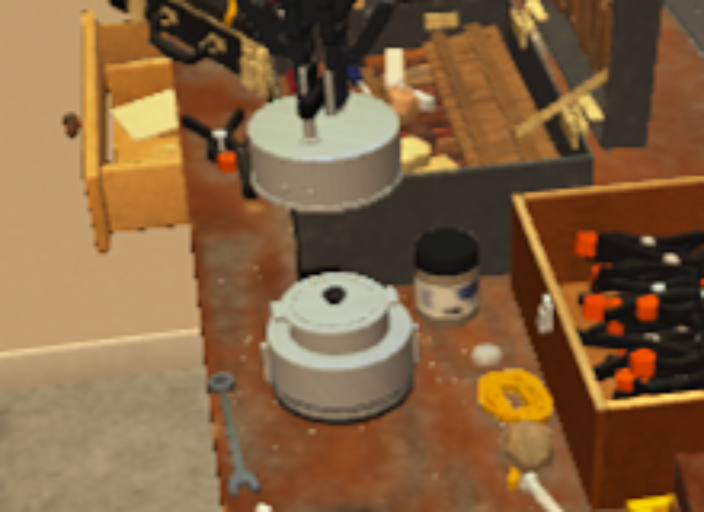

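The seal lid sits level and home in the notches (knob at (335,295), ears in line with the ribs). The cover is held level well above it, at (325,150). Handing in.

```bash
python3 -c "
from rig import env
print(env.close_job())"
```

```text
the job is handed in; nothing more can be done
None
```

The job is handed in (no verdict came back): the seal lid sits home in the pot's notches, and the gripper holds the cover, turned 60° free, level about 12 cm above it, ready for you to tape round the seam.

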